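# Find which way the coffee canister's lid turns and take it off

### The job

Coffee is wanted for the machine, and it is kept in the middle-sized of the three look-alike steel canisters. Its twist-lock lid may loosen clockwise or counter-clockwise: feel gently which way it gives, turn it that way until it stops, and lift it straight up out of the canister. Finish while still holding the lid level in the gripper, well clear above its open canister (some 6 to 10 cm above where it sat); leave the other two canisters shut and the other things where they are.

Things in the scene. Friction and masses are not known exactly. Their poses are not given: they have to be found in the camera images.
- canister_small: the small one of three look-alike round steel canisters (outer diameter 38 mm, rim 90 mm above the table, mouth 32 mm wide); it is fixed to the table top by its foot. Origin: centre of its underside, z up. Which of the three stands left, in the middle or right changes.
- lid_small: ribbed black round twist-lock lid of the small canister: diameter 42 mm, side 22 mm tall, about 80 g; shut, it sits on the rim (90 mm), top at 112 mm, and overhangs the canister by 2 mm all round. Beneath it a stem with a crossbar reaches 30 mm down and locks in the mouth. Origin: on its axis at rim level, z up, x along the steel line inlaid in its top
- lid_small_top (a point): centre of that lid's top. The lid starts locked. About 70 degrees the right way (clockwise or not: differs by canister and start) bring it to a firm stop, where it lifts straight out; the wrong way it stops firmly within 5 degrees. It turns easily until then: 0.35 N m means a stop. A 40 N grip on its side holds it
- canister_middle: the middle-sized one of three look-alike round steel canisters (outer diameter 49 mm, rim 90 mm above the table, mouth 32 mm wide); it is fixed to the table top by its foot. Origin: centre of its underside, z up. Which of the three stands left, in the middle or right changes.
- lid_middle: ribbed black round twist-lock lid of the middle canister: diameter 53 mm, side 22 mm tall, about 80 g; shut, it sits on the rim (90 mm), top at 112 mm, and overhangs the canister by 2 mm all round. Beneath it a stem with a crossbar reaches 30 mm down and locks in the mouth. Origin: on its axis at rim level, z up, x along the steel line inlaid in its top
- lid_middle_top (a point): centre of that lid's top. The lid starts locked. About 70 degrees the right way (clockwise or not: differs by canister and start) bring it to a firm stop, where it lifts straight out; the wrong way it stops firmly within 5 degrees. It turns easily until then: 0.35 N m means a stop. A 40 N grip on its side holds it
- canister_large: the large one of three look-alike round steel canisters (outer diameter 60 mm, rim 90 mm above the table, mouth 32 mm wide); it is fixed to the table top by its foot. Origin: centre of its underside, z up. Which of the three stands left, in the middle or right changes. A tall espresso machine (0.4 m, fixed) stands right of them (x over 0.46, y under -0.22): swing round in front of it.
- lid_large: ribbed black round twist-lock lid of the large canister: diameter 64 mm, side 22 mm tall, about 80 g; shut, it sits on the rim (90 mm), top at 112 mm, and overhangs the canister by 2 mm all round. Beneath it a stem with a crossbar reaches 30 mm down and locks in the mouth. Origin: on its axis at rim level, z up, x along the steel line inlaid in its top
- lid_large_top (a point): centre of that lid's top. The lid starts locked. About 70 degrees the right way (clockwise or not: differs by canister and start) bring it to a firm stop, where it lifts straight out; the wrong way it stops firmly within 5 degrees. It turns easily until then: 0.35 N m means a stop. A 40 N grip on its side holds it
- peeler: bystander: green-handled peeler, 170x25x18 mm, lying between two canisters; origin at the centre of its underside
- teaspoon: bystander: steel teaspoon, 132x26x9 mm, lying between two canisters; origin at the centre of its underside
- pen: bystander: white pen, 145 mm long, at the front edge; origin at the centre of its underside
- tin: bystander: small food tin, 57 mm wide and 72 mm tall, behind the canisters; origin at the centre of its underside
- garlic: bystander: garlic bulb, 60 mm, behind the canisters on the left; origin at the centre of its underside
Things that resemble listed ones, but are neither listed nor needed, are in the scene too. Leave any blue or turquoise look-alike of the lid_large alone. What is shaped like the lid_middle but red is not meant.

How it is judged:
By the outcome, as a careful person would: the job done as asked, in the order asked, and still so for the second after the job is handed in, while the arm keeps its last pose, push and grip.
It also fails if it takes over 51 s, if anything falls off the work surface, if the arm or the gripper's body presses on something with over 40 N, if the wrist force passes 120 N, or if a joint passes its speed limit or range.

### The arm

A 7-joint arm with a two-finger parallel gripper is mounted at the origin on a cart in front of the work surface, level with it; the furniture and walls round the work are solid. World frame = base frame: x ahead of the robot, y to its left, z up, the work surface at z = 0. Lengths are in m, angles in rad, forces in N, time in s.
With the tool pointing down it reaches from about 0.425 to 1.025 m from the base axis. Payload 9.4 kg.
Tool frame: the origin (TCP) lies at the very end of the fingers, on their centre line; the grasp point (between the pads) lies r.grip_depth behind it (r.grip_depth is the distance from the TCP to the grasp point, in m); z points along the fingers, y is the line along which they close (so a half turn about z gives the same grasp; the last joint's range is limited). The gripper opens to 85 mm and grips with 20 to 120 N. Pads are 22 mm wide; open, the fingers measure 114 mm over their backs; the gripper's body (76 mm by 85 mm) begins 54 mm behind the grasp point. The pads swing forward as they close: fully open they stand 13 mm farther back than shut.
Start: joints at [-1.18, 0.599, -0.003, 1.599, 0.002, 0.943, -0.08], TCP at [0.327, 0.647, 0.231] pointing down, gripper open.
Joint ranges: [-2.57, 2.57], [-0.35, 1.97], [-1.29, 1.29], [0.11, 2.56], [-1.05, 4.19], [0.11, 1.86], [-2.63, 2.63]. Speed limits (rad/s): [2.22, 2.22, 3.01, 3.01, 3.14, 3.14, 3.14].

### API

Orientations are given as a unit quaternion [w, x, y, z].
In Python, from bench import r, viewer, hand_in, models gives the robot as it stands.
- The arm moves only by the tool apply_moves, never from a script. Its argument "targets" is a list that holds one entry, the list of rows, each a list of 7 numbers: the shift along the tool's x, y, z as a fraction of full scale, then the turn, a rotation vector about the tool's x, y, z as a fraction of full scale, then the opening, from 0 (shut) to 1 (fully open). A call has 1 to 20 rows; each row is the pose to reach, as a shift and turn from the pose commanded when the call began, along the tool's axes at that moment; what a row does not reach only later rows make up. Full scale, the value 1, is 750 mm for a shift and 90 degrees for a turn. A row lasts 1/8 s, in which the tool goes at most 62.5 mm and 10.7 degrees, less where a joint would pass 70% of its speed; a pose out of reach is approached as far as the arm can. A call with a number of a shift or a turn outside -1 to 1 is refused whole. A call with a gripper value outside its range is refused whole. The fingers move at their own pace and stop on an object; the grip force is fixed at half the most. Time passes only in rows, so rows that repeat a pose let the fingers close. It gives the time, the measured TCP pose, the force, the opening and the grip force at its end, in the units of the state.
- r.sense(): the state, without advancing time (a new reading comes with each control period).
- viewer.read_camera(name): name is "side" or "top"; returns the picture (384x512x3 uint8, blue, green, red); there is no depth.
- viewer.get_calibration(name): a dict with "vertical_fov" (degrees; the focal length in pixels is half the picture's height over the tangent of half this angle, whatever the lens; pixels are square), "cx", "cy" (the principal point, pixels), "distortion" ([k1, k2, p1, p2, k3] as OpenCV has them; the pictures are not rectified), "xyz" and "attitude" of the camera in the world. Camera axes: x right, y down, z forward; pixel columns grow to the right and rows downward; lengths in m; the calibration is good to about 2 mm. A picture is of the moment at which its call begins. get_calibration takes no time and is no camera call.
- hand_in(): hands the job in; it is judged then, once.
Trained networks look in the newest picture that a camera, given by its name, has taken for a name from the list of things; names that differ only in an ending like _2 or _b are one class to them, and where a whole thing is asked for, a point or a joint stands for the part that bears it (a point fixed in the world has none). Each returns a list of dicts, best first, with "p" (0 to 1); they miss things now and then, are a little off and sometimes report something else, mostly with a low value. They report only what shows in the picture. A call takes as long as a camera call. They do not tell look-alikes from the thing itself.
- models.spot_in(thing, camera): "box" ([left, top, right, bottom] in pixels, round what is visible of it).
- models.cut_out(thing, camera): "mask" (384x512 bool, what is visible of it) and "box" ([left, top, right, bottom] in pixels, round what is visible of it).
The state is a dict: "clock": time; "joints": joint angles; "joint_velocities": joint speeds; "tau": joint torques, N m; "eef_pos": TCP position; "eef_rot": TCP orientation; "contact_force": force on the tool from outside, world axes, zero at the start; "torque": the same for the moment, N m; "grip_width": finger opening in m; "grasp_force": force on a finger pad.
Only numpy, scipy, OpenCV 4.12 (cv2) and the standard library are available. Lean on these libraries where they do the work, as an engineer would, in place of code of your own. Each camera call takes 0.05 s, during which the arm holds its last target. There are 200 camera calls.

## Working session

There is one attempt and no reset: what is moved stays moved. The work goes in short steps, Python scripts to look and compute and a tool call to move; the robot and the scene stay as the last step left them, time stands still between calls to the robot, and variables do not carry over. Pictures are saved under pics/ and viewed, at most 10 in all, crops included, and the job is handed in when it is done.

Besides the shell and the picture viewer there is one more tool, called after ">>>" as name(argument=value, ...) on one line, values as JSON. apply_moves: Moves the arm, as the interface text tells. Its arguments: {"type":"object","properties":{"targets":{"type":"array"}},"required":["targets"]}

```bash
mkdir -p pics; ls; cat > h.py <<'E'
import numpy as np, cv2
from scipy.spatial.transform import Rotation as R
from bench import r, viewer, hand_in, models
def q2m(q): return R.from_quat([q[1],q[2],q[3],q[0]]).as_matrix()
def cal(n):
    c=viewer.get_calibration(n); f=192/np.tan(np.radians(c["vertical_fov"])/2)
    K=np.array([[f,0,c["cx"]],[0,f,c["cy"]],[0,0,1.]])
    a=np.array(c["attitude"],float); M=q2m(a) if a.size==4 else a.reshape(3,3)
    return K,np.array(c["distortion"],float),np.array(c["xyz"],float),M
def ray(n,uv,z):
    K,d,p,M=cal(n); u=cv2.undistortPoints(np.array(uv,float).reshape(-1,1,2),K,d).reshape(-1,2)
    v=np.c_[u,np.ones(len(u))]@M.T
    return p+v*((z-p[2])/v[:,2])[:,None]
def proj(n,P):
    K,d,p,M=cal(n); c=(np.array(P,float).reshape(-1,3)-p)@M
    return cv2.projectPoints(c,np.zeros(3),np.zeros(3),K,d)[0].reshape(-1,2)
E
python3 - <<'E'
from h import *
print(r.grip_depth); s=r.sense(); print(s)
for n in("top","side"):
    print(n,viewer.get_calibration(n)); cv2.imwrite(f"pics/{n}0.png",viewer.read_camera(n))
    for t in("lid_middle","lid_small","lid_large"):
        for d in models.spot_in(t,n)[:5]:
            b=d["box"]; P=ray(n,[[(b[0]+b[2])/2,(b[1]+b[3])/2],[b[0],(b[1]+b[3])/2],[b[2],(b[1]+b[3])/2]],.112 if n=="top" else .1)
            print(n,t,round(d["p"],2),np.round(b,1),P[0].round(3),np.linalg.norm(P[1]-P[2]).round(4))
E
```

```text
pics
0.0187
{'clock': 0.0, 'joints': array([-1.17969928,  0.60013529, -0.00249591,  1.60013784,  0.0018008 ,
        0.94290939, -0.07982045]), 'joint_velocities': array([-0.00062638, -0.00020487,  0.00034452, -0.00089979,  0.00093013,
       -0.00020181, -0.00075032]), 'tau': array([ 7.12156234e-04, -7.76462889e+01,  1.56519156e+00, -2.58006066e+01,
        1.23048451e-02,  9.00030340e-03, -1.31720878e-05]), 'eef_pos': array([0.3267439 , 0.64665986, 0.23040746]), 'eef_rot': array([-9.90647931e-05,  2.31771835e-01,  9.72769852e-01, -7.87978704e-04]), 'contact_force': array([ 0.08047959, -0.14574234, -0.28978842]), 'torque': array([ 0.04386581, -0.00477627,  0.00148489]), 'grasp_force': 0.0, 'grip_width': 0.08570051924788084}
top {'vertical_fov': 54.385769305286225, 'cx': 258.4864012026496, 'cy': 190.96614586979936, 'distortion': array([-0.10310637,  0.        ,  0.        ,  0.        ,  0.        ]), 'xyz': array([0.47382117, 0.15423113, 0.95836031]), 'attitude': array([-0.02886645,  0.70997697, -0.70264005,  0.03736815])}
top lid_middle 0.91 [179.7 216.5 201.1 240.9] [0.466 0.297 0
[... 575 characters left out ...]
64579925646206, 'cy': 192.86896604516306, 'distortion': array([0.00570276, 0.        , 0.        , 0.        , 0.        ]), 'xyz': array([ 0.08808634, -0.51567819,  0.7811893 ]), 'attitude': array([-0.40916815,  0.85949336, -0.27986992,  0.12460106])}
side lid_middle 0.63 [213.7 157.2 234.8 177.7] [0.572 0.286 0.1  ] 0.0534
side lid_middle 0.63 [172.7 189.8 197.2 208.4] [0.431 0.236 0.1  ] 0.057
side lid_small 0.88 [267.6 245.1 289.7 269.5] [ 0.492 -0.035  0.1  ] 0.0442
side lid_large 0.95 [241.1 193.2 269.1 221. ] [0.544 0.116 0.1  ] 0.0634
side lid_large 0.86 [296.6 247.  329.6 270.7] [ 0.545 -0.079  0.1  ] 0.0656
side lid_large 0.85 [214.5 264.8 242.4 293.2] [ 0.38  -0.022  0.1  ] 0.0534
```

```bash
python3 - <<'E'
import cv2
a=cv2.imread("pics/top0.png")[130:300,130:400]; cv2.imwrite("pics/top0c.png",cv2.resize(a,None,fx=2.9,fy=2.9,interpolation=2))
b=cv2.imread("pics/side0.png")[100:320,140:400]; cv2.imwrite("pics/side0c.png",cv2.resize(b,None,fx=2.7,fy=2.7,interpolation=2))
E
```

```text
(no output)
```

View pics/top0c.png

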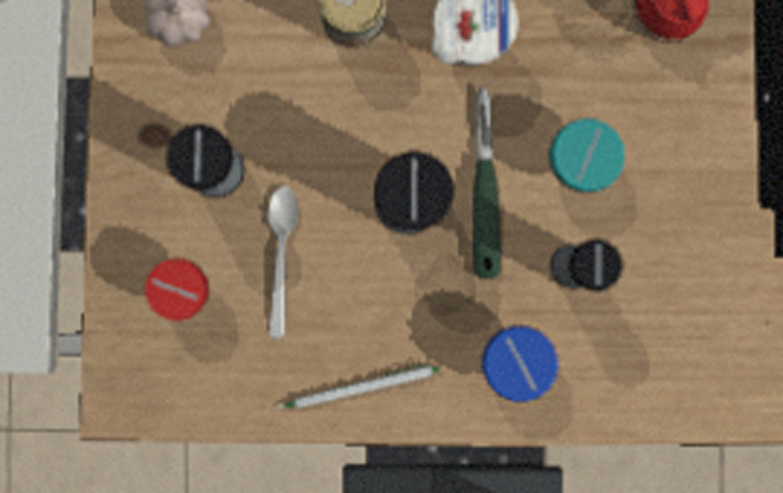

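View pics/side0c.png

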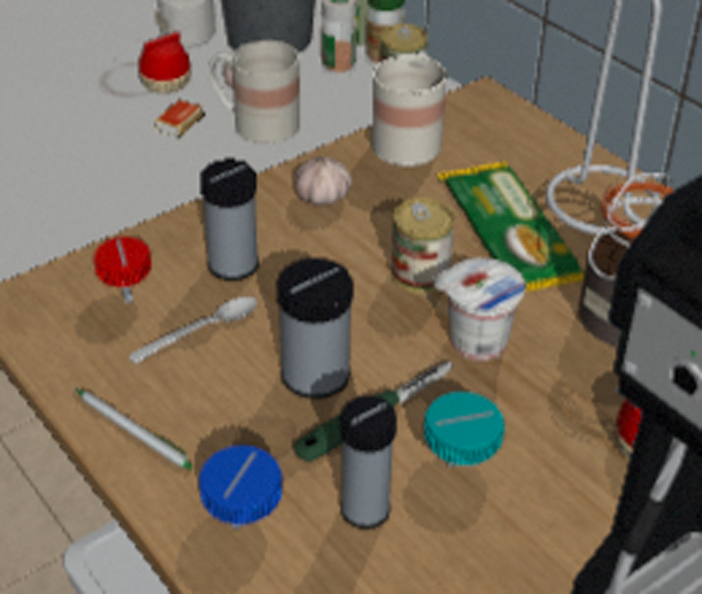

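The middle lid is the leftmost black one (top picture about (199,184), side picture about (225,168)). The small canister is on the right and the large one is in the centre. Red, blue and teal are decoys. Next I'll refine its position using both views.

```bash
python3 - <<'E'
from h import *
from scipy.optimize import least_squares
th=np.linspace(0,2*np.pi,60)
def hull(n,x,y,rad):
    P=np.concatenate([np.c_[x+rad*np.cos(th),y+rad*np.sin(th),0*th+z] for z in(.09,.112)])
    return cv2.convexHull(proj(n,P).astype(np.float32))
boxes={}
for n,(w) in {"top":(180,165,220,205),"side":(205,150,245,190)}.items():
    im=cv2.imread(f"pics/{n}0.png"); g=im.max(2)
    m=np.zeros(g.shape,np.uint8); m[w[1]:w[3],w[0]:w[2]]=(g[w[1]:w[3],w[0]:w[2]]<62)
    m=cv2.morphologyEx(m,cv2.MORPH_CLOSE,np.ones((5,5)))
    k,l,st,_=cv2.connectedComponentsWithStats(m); i=1+st[1:,4].argmax(); boxes[n]=(l==i); print(n,st[i])
def iou(p,n):
    m=np.zeros((384*8,512*8),np.uint8); cv2.fillPoly(m,[np.round(hull(n,*p)*8+3.5).astype(np.int32)],1)
    B=cv2.resize(boxes[n].astype(np.uint8),None,fx=8,fy=8,interpolation=0); return (m&B).sum()/(m|B).sum()
from scipy.optimize import minimize
for rad in(.0265,):
  for ns in(["top"],["side"],["top","side"]):
    o=minimize(lambda p:-sum(iou((*p,rad),n) for n in ns),[.568,.283],method="Nelder-Mead",options=dict(initial_simplex=[[.568,.283],[.573,.283],[.568,.288]],xatol=2e-4,fatol=1e-4,maxiter=60))
    print(ns,o.x.round(4),-o.fun)
s=r.sense(); M=q2m(s["eef_rot"]); print(M.round(3))
t=np.array([*o.x,.20]); print("tool shift/0.75:",(M.T@(t-s["eef_pos"])/.75).round(4))
E
```

```text
top [180 173  31  24 451]
side [215 159  20  18 299]
['top'] [0.5701 0.2836] 0.7999502441148117
['side'] [0.5708 0.2847] 0.838452438329755
['top', 'side'] [0.5701 0.2836] 1.6357962199373492
[[-0.893  0.451 -0.   ]
 [ 0.451  0.893 -0.   ]
 [-0.    -0.    -1.   ]]
tool shift/0.75: [-0.5079 -0.2864  0.0416]
```

>>> apply_moves(targets=[[[-0.06,-0.034,0,0,0,0,1],[-0.12,-0.068,0,0,0,0,1],[-0.18,-0.102,0,0,0,0,1],[-0.24,-0.136,0,0,0,0,1],[-0.3,-0.17,0,0,0,0,1],[-0.36,-0.204,0,0,0,0,1],[-0.42,-0.238,0,0,0,0,1],[-0.47,-0.265,0.02,0,0,0,1],[-0.508,-0.286,0.04,0,0,0,1],[-0.508,-0.286,0.04,0,0,0,1],[-0.508,-0.286,0.04,0,0,0,1],[-0.508,-0.286,0.04,0,0,0,1]]])

```text
clock: 1.9
eef_pos: [0.5697, 0.2854, 0.2018]
eef_rot: [0.0, 0.231, 0.973, 0.001]
contact_force: [0.5, 0.7, -0.6]
grip_width: 0.0856
grasp_force: 0.0
```

```bash
python3 - <<'E'
from h import *
ims=[]
s=r.sense(); print(s["joints"].round(3))
for n,w in {"top":(150,130,250,230),"side":(165,90,285,210)}.items():
    im=viewer.read_camera(n); cv2.imwrite(f"pics/{n}1.png",im)
    u=proj(n,[s["eef_pos"],[.5701,.2836,.112]]); print(n,u.round(1))
    ims.append(cv2.resize(im[w[1]:w[3],w[0]:w[2]],(398,398),interpolation=2))
cv2.imwrite("pics/c1.png",np.hstack(ims))
E
```

```text
[-0.551  0.525 -0.004  1.839  0.002  0.777  0.55 ]
top [[190.1 178.2]
 [197.6 183. ]]
side [[221.4 133.2]
 [223.9 164.2]]
```

View pics/c1.png

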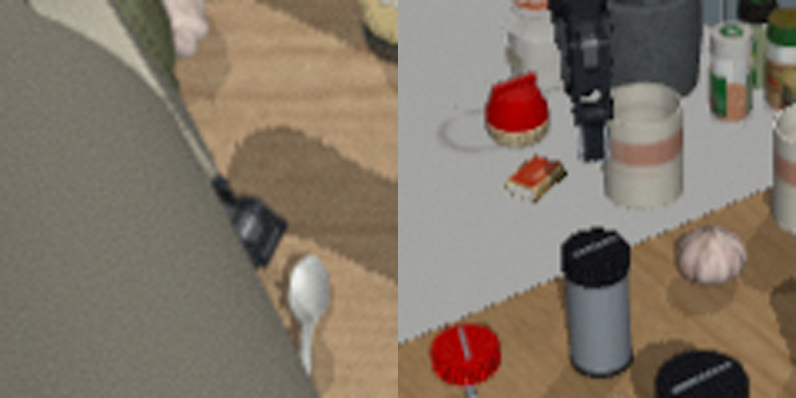

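The fingers straddle the lid axis: the lid top in the side view is at about (224.7,163.3), and I predicted (223.9,164.2). Descending.

>>> apply_moves(targets=[[[-0.001,-0.002,0.03,0,0,0,1],[-0.001,-0.002,0.06,0,0,0,1],[-0.001,-0.002,0.085,0,0,0,1],[-0.001,-0.002,0.105,0,0,0,1],[-0.001,-0.002,0.125,0,0,0,1],[-0.001,-0.002,0.14,0,0,0,1],[-0.001,-0.002,0.15,0,0,0,1],[-0.001,-0.002,0.158,0,0,0,1],[-0.001,-0.002,0.158,0,0,0,1],[-0.001,-0.002,0.158,0,0,0,1]]])

```text
clock: 3.25
eef_pos: [0.5705, 0.2823, 0.0831]
eef_rot: [0.0, 0.232, 0.973, 0.0]
contact_force: [-0.2, -0.7, -0.3]
grip_width: 0.0854
grasp_force: 0.0
```

Close gently in stages to see whether one finger touches first.

>>> apply_moves(targets=[[[0,0,0,0,0,0,0.8],[0,0,0,0,0,0,0.7],[0,0,0,0,0,0,0.65],[0,0,0,0,0,0,0.65]]])

```text
clock: 3.75
eef_pos: [0.5703, 0.2822, 0.0828]
eef_rot: [0.0, 0.232, 0.973, 0.0]
contact_force: [0.3, -0.4, -0.5]
grip_width: 0.0556
grasp_force: 0.0
```

>>> apply_moves(targets=[[[0,0,0,0,0,0,0.5],[0,0,0,0,0,0,0.3],[0,0,0,0,0,0,0.2],[0,0,0,0,0,0,0.2]]])

```text
clock: 4.25
eef_pos: [0.5703, 0.2822, 0.0832]
eef_rot: [0.0, 0.232, 0.973, 0.0]
contact_force: [-1.0, -0.7, 5.2]
grip_width: 0.0514
grasp_force: 62.2
```

```bash
python3 - <<'E'
from h import *
s=r.sense(); print({k:np.round(s[k],3) for k in("clock","joints","eef_pos","contact_force","torque","grip_width","grasp_force")})
E
```

```text
{'clock': np.float64(4.25), 'joints': array([-0.544,  0.676, -0.006,  1.921,  0.008,  0.544,  0.547]), 'eef_pos': array([0.57 , 0.282, 0.083]), 'contact_force': array([-0.991, -0.741,  5.184]), 'torque': array([-0.12 ,  0.226,  0.017]), 'grip_width': np.float64(0.051), 'grasp_force': np.float64(62.157)}
```

>>> apply_moves(targets=[[[0,0,0,0,0,0.01,0.2],[0,0,0,0,0,0.02,0.2],[0,0,0,0,0,0.03,0.2],[0,0,0,0,0,0.03,0.2]]])

```text
clock: 4.75
eef_pos: [0.5706, 0.2822, 0.0832]
eef_rot: [0.0, 0.255, 0.967, 0.0]
contact_force: [-0.3, -0.8, 5.7]
grip_width: 0.0515
grasp_force: 62.2
```

```bash
cat > s.py <<'E'
from h import *
s=r.sense(); print({k:np.round(s[k],3).tolist() for k in("clock","joints","eef_pos","contact_force","torque","grip_width","grasp_force")})
M=q2m(s["eef_rot"]); print("yaw of y (deg)",np.degrees(np.arctan2(M[1,1],M[0,1])).round(2),"tilt",np.degrees(np.arccos(-M[2,2])).round(2))
E
python3 s.py
```

```text
{'clock': 4.75, 'joints': [-0.553, 0.676, 0.007, 1.922, -0.008, 0.543, 0.514], 'eef_pos': [0.571, 0.282, 0.083], 'contact_force': [-0.265, -0.833, 5.717], 'torque': [-0.159, 0.099, -0.05], 'grip_width': 0.051, 'grasp_force': 62.229}
yaw of y (deg) 60.47 tilt 0.05
```

>>> apply_moves(targets=[[[0,0,0,0,0,0.01,0.2],[0,0,0,0,0,0.02,0.2],[0,0,0,0,0,0.03,0.2],[0,0,0,0,0,0.03,0.2]]])

```text
clock: 5.25
eef_pos: [0.5708, 0.2822, 0.0832]
eef_rot: [0.0, 0.278, 0.961, 0.0]
contact_force: [-0.3, -0.7, 4.8]
grip_width: 0.0513
grasp_force: 62.2
```

```bash
python3 s.py
```

```text
{'clock': 5.25, 'joints': [-0.561, 0.676, 0.02, 1.922, -0.023, 0.542, 0.482], 'eef_pos': [0.571, 0.282, 0.083], 'contact_force': [-0.254, -0.691, 4.803], 'torque': [-0.222, 0.011, -0.084], 'grip_width': 0.051, 'grasp_force': 62.244}
yaw of y (deg) 57.76 tilt 0.06
```

>>> apply_moves(targets=[[[0,0,0,0,0,0.012,0.2],[0,0,0,0,0,0.024,0.2],[0,0,0,0,0,0.036,0.2],[0,0,0,0,0,0.048,0.2],[0,0,0,0,0,0.048,0.2]]])

```text
clock: 5.88
eef_pos: [0.5709, 0.2821, 0.0832]
eef_rot: [0.001, 0.314, 0.95, 0.0]
contact_force: [-0.3, -1.4, 5.3]
grip_width: 0.0514
grasp_force: 62.2
```

```bash
python3 s.py
```

```text
{'clock': 5.875, 'joints': [-0.575, 0.677, 0.041, 1.923, -0.048, 0.542, 0.431], 'eef_pos': [0.571, 0.282, 0.083], 'contact_force': [-0.259, -1.36, 5.278], 'torque': [-0.281, -0.049, -0.021], 'grip_width': 0.051, 'grasp_force': 62.237}
yaw of y (deg) 53.43 tilt 0.07
```

It gives clockwise: about 10° with no stop and near-zero torque. Continuing.

>>> apply_moves(targets=[[[0,0,0,0,0,0.04,0.2],[0,0,0,0,0,0.08,0.2],[0,0,0,0,0,0.12,0.2],[0,0,0,0,0,0.16,0.2],[0,0,0,0,0,0.2,0.2],[0,0,0,0,0,0.24,0.2],[0,0,0,0,0,0.27,0.2],[0,0,0,0,0,0.3,0.2],[0,0,0,0,0,0.3,0.2]]])

```text
clock: 7.0
eef_pos: [0.5705, 0.2822, 0.0833]
eef_rot: [0.0, 0.527, 0.85, 0.0]
contact_force: [-1.0, -0.7, 6.4]
grip_width: 0.0515
grasp_force: 62.4
```

```bash
python3 s.py
```

```text
{'clock': 7.0, 'joints': [-0.659, 0.684, 0.169, 1.929, -0.206, 0.545, 0.111], 'eef_pos': [0.57, 0.282, 0.083], 'contact_force': [-1.006, -0.693, 6.425], 'torque': [-0.174, 0.257, -0.024], 'grip_width': 0.052, 'grasp_force': 62.358}
yaw of y (deg) 26.42 tilt 0.03
```

>>> apply_moves(targets=[[[0,0,0,0,0,0.04,0.2],[0,0,0,0,0,0.08,0.2],[0,0,0,0,0,0.12,0.2],[0,0,0,0,0,0.16,0.2],[0,0,0,0,0,0.2,0.2],[0,0,0,0,0,0.24,0.2],[0,0,0,0,0,0.27,0.2],[0,0,0,0,0,0.27,0.2]]])

```text
clock: 8.0
eef_pos: [0.5695, 0.2823, 0.0832]
eef_rot: [-0.0, 0.694, 0.72, -0.0]
contact_force: [-4.1, -0.6, 8.8]
grip_width: 0.0513
grasp_force: 62.6
```

```bash
python3 s.py
```

```text
{'clock': 8.0, 'joints': [-0.733, 0.696, 0.285, 1.935, -0.347, 0.56, -0.177], 'eef_pos': [0.57, 0.282, 0.083], 'contact_force': [-4.124, -0.566, 8.815], 'torque': [-0.133, 0.736, -0.015], 'grip_width': 0.051, 'grasp_force': 62.649}
yaw of y (deg) 2.15 tilt 0.06
```

>>> apply_moves(targets=[[[0,0,0,0,0,0.01,0.2],[0,0,0,0,0,0.02,0.2],[0,0,0,0,0,0.03,0.2],[0,0,0,0,0,0.04,0.2],[0,0,0,0,0,0.04,0.2]]])

```text
clock: 8.62
eef_pos: [0.5693, 0.2824, 0.0832]
eef_rot: [-0.001, 0.716, 0.698, -0.0]
contact_force: [-5.3, -0.8, 9.7]
grip_width: 0.0515
grasp_force: 62.6
```

```bash
python3 s.py
```

```text
{'clock': 8.625, 'joints': [-0.744, 0.698, 0.302, 1.935, -0.368, 0.563, -0.219], 'eef_pos': [0.569, 0.282, 0.083], 'contact_force': [-5.286, -0.836, 9.741], 'torque': [-0.085, 0.899, 0.021], 'grip_width': 0.051, 'grasp_force': 62.63}
yaw of y (deg) -1.41 tilt 0.09
```

>>> apply_moves(targets=[[[0,0,0,0,0,0.01,0.2],[0,0,0,0,0,0.02,0.2],[0,0,0,0,0,0.03,0.2],[0,0,0,0,0,0.04,0.2],[0,0,0,0,0,0.04,0.2]]])

```text
clock: 9.25
eef_pos: [0.5689, 0.2825, 0.0832]
eef_rot: [-0.001, 0.737, 0.676, -0.001]
contact_force: [-5.0, 0.8, 10.7]
grip_width: 0.0516
grasp_force: 62.7
```

```bash
python3 s.py
```

```text
{'clock': 9.25, 'joints': [-0.755, 0.7, 0.319, 1.937, -0.388, 0.566, -0.262], 'eef_pos': [0.569, 0.282, 0.083], 'contact_force': [-4.962, 0.8, 10.7], 'torque': [-0.037, 1.165, 0.096], 'grip_width': 0.052, 'grasp_force': 62.67}
yaw of y (deg) -5.0 tilt 0.13
```

>>> apply_moves(targets=[[[0,0,0,0,0,0.01,0.2],[0,0,0,0,0,0.02,0.2],[0,0,0,0,0,0.02,0.2]]])

```text
clock: 9.62
eef_pos: [0.5687, 0.2825, 0.0832]
eef_rot: [-0.001, 0.748, 0.664, -0.001]
contact_force: [-6.4, -1.2, 11.9]
grip_width: 0.0516
grasp_force: 62.7
```

```bash
python3 s.py
```

```text
{'clock': 9.625, 'joints': [-0.76, 0.702, 0.327, 1.937, -0.398, 0.568, -0.284], 'eef_pos': [0.569, 0.283, 0.083], 'contact_force': [-6.427, -1.187, 11.856], 'torque': [-0.007, 1.239, 0.168], 'grip_width': 0.052, 'grasp_force': 62.712}
yaw of y (deg) -6.79 tilt 0.15
```

>>> apply_moves(targets=[[[0,0,0,0,0,0.01,0.2],[0,0,0,0,0,0.02,0.2],[0,0,0,0,0,0.02,0.2]]])

```text
clock: 10.0
eef_pos: [0.5686, 0.2825, 0.0832]
eef_rot: [-0.001, 0.758, 0.652, -0.001]
contact_force: [-6.4, 0.2, 11.8]
grip_width: 0.0516
grasp_force: 62.7
```

```bash
python3 s.py
```

```text
{'clock': 10.0, 'joints': [-0.766, 0.703, 0.336, 1.937, -0.409, 0.57, -0.305], 'eef_pos': [0.569, 0.283, 0.083], 'contact_force': [-6.356, 0.187, 11.848], 'torque': [0.039, 1.405, 0.085], 'grip_width': 0.052, 'grasp_force': 62.745}
yaw of y (deg) -8.58 tilt 0.16
```

>>> apply_moves(targets=[[[0,0,0,0,0,0.01,0.2],[0,0,0,0,0,0.02,0.2],[0,0,0,0,0,0.02,0.2]]])

```text
clock: 10.38
eef_pos: [0.5685, 0.2825, 0.0832]
eef_rot: [-0.001, 0.768, 0.64, -0.001]
contact_force: [-6.9, -0.9, 12.1]
grip_width: 0.0516
grasp_force: 62.9
```

```bash
python3 s.py
```

```text
{'clock': 10.375, 'joints': [-0.771, 0.704, 0.344, 1.938, -0.419, 0.572, -0.327], 'eef_pos': [0.568, 0.283, 0.083], 'contact_force': [-6.852, -0.895, 12.127], 'torque': [-0.08, 1.378, 0.093], 'grip_width': 0.052, 'grasp_force': 62.883}
yaw of y (deg) -10.37 tilt 0.18
```

>>> apply_moves(targets=[[[0,0,0,0,0,0.01,0.2],[0,0,0,0,0,0.02,0.2],[0,0,0,0,0,0.03,0.2],[0,0,0,0,0,0.03,0.2]]])

```text
clock: 10.88
eef_pos: [0.5684, 0.2825, 0.0832]
eef_rot: [-0.001, 0.783, 0.622, -0.001]
contact_force: [-7.1, -0.4, 11.4]
grip_width: 0.0514
grasp_force: 63.0
```

```bash
python3 - <<'E'
from h import *
im=viewer.read_camera("side"); cv2.imwrite("pics/side2.png",im)
cv2.imwrite("pics/c2.png",cv2.resize(np.hstack([cv2.imread("pics/side0.png")[130:210,190:260],im[130:210,190:260]]),None,fx=5,fy=5,interpolation=2))
import s
E
```

```text
{'clock': 10.925, 'joints': [-0.779, 0.706, 0.357, 1.938, -0.434, 0.575, -0.359], 'eef_pos': [0.568, 0.283, 0.083], 'contact_force': [-7.877, -0.382, 11.807], 'torque': [-0.069, 1.469, 0.327], 'grip_width': 0.051, 'grasp_force': 62.962}
yaw of y (deg) -13.03 tilt 0.18
```

View pics/c2.png

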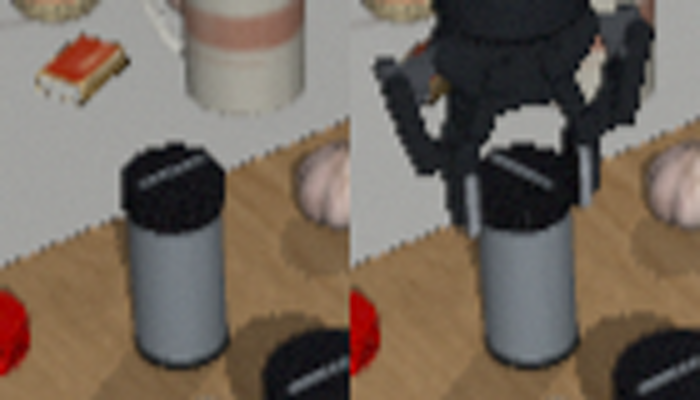

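The lid has turned with the gripper: its line now runs from upper left to lower right, about (487,150)–(550,187) in the crop. The torque has jumped to 0.33 N m, so the stop is close. One more small nudge.

>>> apply_moves(targets=[[[0,0,0,0,0,0.01,0.2],[0,0,0,0,0,0.015,0.2],[0,0,0,0,0,0.015,0.2]]])

```text
clock: 11.3
eef_pos: [0.5684, 0.2825, 0.0832]
eef_rot: [-0.001, 0.79, 0.613, -0.001]
contact_force: [-7.4, -0.8, 11.2]
grip_width: 0.0516
grasp_force: 63.0
```

```bash
python3 s.py
```

```text
{'clock': 11.3, 'joints': [-0.783, 0.707, 0.364, 1.939, -0.441, 0.576, -0.375], 'eef_pos': [0.568, 0.283, 0.083], 'contact_force': [-7.41, -0.812, 11.216], 'torque': [-0.121, 1.49, 0.65], 'grip_width': 0.052, 'grasp_force': 62.957}
yaw of y (deg) -14.36 tilt 0.18
```

The stop is firm at 0.65 N m. Start the lift slowly.

>>> apply_moves(targets=[[[0,0,-0.004,0,0,0,0.2],[0,0,-0.008,0,0,0,0.2],[0,0,-0.013,0,0,0,0.2],[0,0,-0.013,0,0,0,0.2]]])

```text
clock: 11.8
eef_pos: [0.5687, 0.282, 0.0914]
eef_rot: [-0.001, 0.79, 0.613, -0.002]
contact_force: [-3.4, -0.5, -5.6]
grip_width: 0.0513
grasp_force: 71.2
```

```bash
python3 s.py
```

```text
{'clock': 11.8, 'joints': [-0.789, 0.697, 0.374, 1.934, -0.434, 0.593, -0.382], 'eef_pos': [0.569, 0.282, 0.091], 'contact_force': [-3.417, -0.499, -5.572], 'torque': [-0.03, 0.993, 0.19], 'grip_width': 0.051, 'grasp_force': 71.221}
yaw of y (deg) -14.45 tilt 0.21
```

>>> apply_moves(targets=[[[0,0,-0.008,0,0,0,0.2],[0,0,-0.016,0,0,0,0.2],[0,0,-0.024,0,0,0,0.2],[0,0,-0.034,0,0,0,0.2],[0,0,-0.046,0,0,0,0.2],[0,0,-0.06,0,0,0,0.2],[0,0,-0.074,0,0,0,0.2],[0,0,-0.086,0,0,0,0.2],[0,0,-0.095,0,0,0,0.2],[0,0,-0.095,0,0,0,0.2],[0,0,-0.095,0,0,0,0.2],[0,0,-0.095,0,0,0,0.2]]])

```text
clock: 13.3
eef_pos: [0.5701, 0.2821, 0.1634]
eef_rot: [-0.0, 0.791, 0.612, -0.0]
contact_force: [0.1, 0.2, -1.3]
grip_width: 0.0513
grasp_force: 71.3
```

```bash
python3 - <<'E'
from h import *
im=viewer.read_camera("side")
cv2.imwrite("pics/c3.png",cv2.resize(im[80:260,170:320],None,fx=3.3,fy=3.3,interpolation=2))
import s
E
```

```text
{'clock': 13.35, 'joints': [-0.835, 0.608, 0.441, 1.891, -0.376, 0.725, -0.43], 'eef_pos': [0.57, 0.282, 0.163], 'contact_force': [-0.929, -0.519, -0.688], 'torque': [0.037, 0.021, 0.017], 'grip_width': 0.051, 'grasp_force': 71.313}
yaw of y (deg) -14.47 tilt 0.04
```

View pics/c3.png

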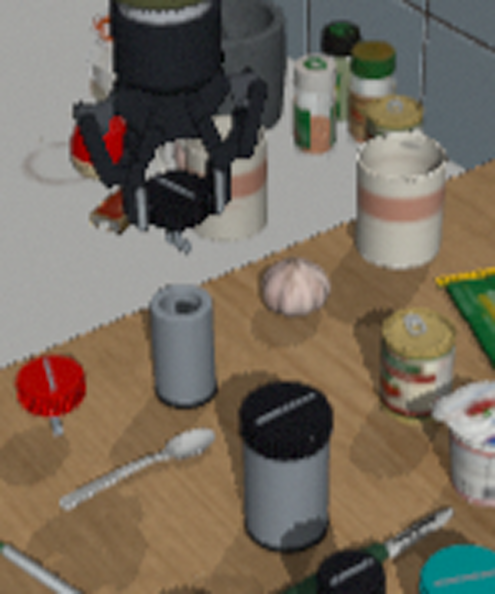

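The lid is held level at about (178,200) in the crop, with its crossbar hanging free. The canister below it, at about (183,345), is open, and everything else is undisturbed. It is 80 mm above where it sat, so I'm handing in.

```bash
python3 -c "
from bench import hand_in
print(hand_in())"
```

```text
the job is handed in; nothing more can be done
None
```

The job is handed in: the middle canister's lid turned clockwise to its stop and is held level about 8 cm above its open canister; the other two stayed shut and nothing else was touched (13.4 s of the 51 s used).

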